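# Angle a frame tube past the post into the welding jig

## Task

Push the loose rectangular tube along the bench into the bay of the welding jig: first push its left end in behind the post while the right end is still outside, then push the right end in, so that the tube finishes flat on the bench between the two end stops with its whole length close against the fence. Never lift it off the bench, and leave the other things on the bench where they are.

Things in the scene. Friction and masses are not known exactly. Their poses are not given: they have to be found in the camera images.
- tube: loose rectangular metal tube lying flat, 240 mm long, 30 wide, 25 high, 0.3 to 0.6 kg. Origin: centre of its underside; y runs along its length to its left end (seen from the robot), x across, z up. Slides on the bench with a few newtons. It starts on the robot's side of the post, 95 to 145 mm right of the jig's origin, turned up to 0.2 rad from the fence's direction.
- tube_left (a point): middle of the tube's left end face, at its underside (120 mm from the origin along tube +y)
- tube_right (a point): middle of the tube's right end face, at its underside (120 mm from the origin along tube -y)
- jig: fixed steel jig, a wide U open to the robot. Origin: at bench height on the fence's inner face; x points away from the robot into the fence, y left along it, z up. Fence: bar 30 mm high, 25 thick, from y -215 to +185. Right and left end stops, 30 mm high, 20 thick, jut 40 mm from it to the robot. The seated tube's centre is at x -15 mm; any place between the stops will do.
- stop_left (a point): foot of the left end stop's inner face, at the fence (jig y +160 mm)
- stop_right (a point): foot of the right end stop's inner face, at the fence (jig y -190 mm)
- post: round steel post fixed to the bench in front of the fence, 28 mm diameter, 61 mm high, origin at its foot, axes parallel to the jig's. Its centre lies 100 mm out from the fence face, 35 to 60 mm left of the jig's origin: 86 mm are free between post and fence. The gap from the post to the right end stop is shorter than the tube, so the tube must enter at an angle.
- tumbler: steel drinking tumbler, 82 mm diameter, 170 mm high, left of the jig; bystander, origin at its foot
- bolt_tall: bolt standing on its 36 mm head, 82 mm high, in front of the jig to the left of the post; bystander, origin at its foot
- bolt_short: bolt standing on its 40 mm head, 52 mm high, left of the jig; bystander, origin at its foot
- tape: roll of tape lying flat, 100 mm diameter, 20 mm high, in front and to the left; bystander, origin at its underside
- vblock: steel V-block, 50 by 60 mm, 42 mm high, right of the jig; bystander, origin at its underside
- hammer: hammer lying behind the fence; bystander
- brush: hand brush lying well to the left; bystander
There are look-alikes about, which are no part of the job. Leave any pink look-alike of the tube alone. Leave any red look-alike of the post alone.

How it is judged (in metres and radians):
On the way:
1. the tube's left end is in behind the post while its right end is still outside (x of tube_left in the frame of post above 0.014 m and y of tube_left in the frame of post above 0 m and x of tube_right in the frame of jig below -0.05 m), for 0.1 s.
At the end, for the whole second after the job is handed in: The tube lies flat and still on the bench between the two end stops, both its ends within 6 mm of touching the fence (x of tube_left in the frame of jig between -0.021 and -0.009 m and height (world z) of each of tube_left, tube_right below 0.005 m and x of tube_right in the frame of jig between -0.021 and -0.009 m and y of tube in the frame of jig between -0.073 and 0.043 m and angle between tube's own z axis and vertical below 0.1 rad and linear speed of tube below 0.01 m/s).
It fails at once if the tube is lifted or tipped off the bench (an end more than 10 mm up) (height (world z) of any of tube_left, tube_right above 0.01 m or angle between tube's own z axis and vertical above 0.35 rad).
It fails at once if another thing on the bench is moved more than 20 mm or tipped over (distance of any of tumbler, bolt_tall, bolt_short, tape, vblock, hammer, brush from where it was at the start of the episode above 0.02 m or angle between any of tumbler, bolt_tall, bolt_short, tape, vblock's own z axis and vertical above 0.4 rad).
It also fails if it takes over 67 s, if anything falls off the work surface, if the arm or the gripper's body presses on something with over 40 N, if the wrist force passes 120 N, or if a joint passes its speed limit or range.

## Robot

A 6-joint arm with a two-finger parallel gripper is mounted at the origin on the work surface. World frame = base frame: x ahead of the robot, y to its left, z up, the work surface at z = 0. Lengths are in m, angles in degrees, forces in N, time in s.
With the tool pointing down it reaches from about 0.4 to 0.825 m from the base axis. Payload 7 kg.
Tool frame: the origin (TCP) lies midway between the tips of the shut fingers; the grasp point (between the pads) lies ctrl.tcp_to_grasp behind it (ctrl.tcp_to_grasp is the distance from the TCP to the grasp point, in m); z points along the fingers, y is the line along which they close (so a half turn about z gives the same grasp; the last joint's range is limited). The gripper opens to 88 mm and grips with 3 to 60 N. Pads are 19 mm wide; open, the fingers measure 130 mm over their backs; the gripper's body (78 mm by 193 mm) begins 47 mm behind the grasp point.
Start: joints at [-58.551, 20.546, 0.682, 0, -70.136, -16.507], TCP at [0.174, -0.652, 0.227] pointing down, gripper open.
Joint ranges: [-176.03, 176.03], [-82.01, 121.73], [-58.28, 71.71], [-173.87, 95.51], [-174.79, -0.11], [-173.66, 173.66]. Speed limits (degrees/s): [136.94, 136.94, 172.46, 180, 180, 180].

## Interface

Orientations are given as [roll, pitch, yaw] about the fixed x, y, z axes, in that order (R = Rz(yaw) Ry(pitch) Rx(roll)).
In Python, from plant import ctrl, imaging, close_job gives the robot as it stands.
- The arm moves only by the shell command python3 -m crank 'ROWS'. ROWS is JSON, a list of rows, each a list of 3 entries, a list of its own where there are three numbers: the shift along the world's x, y, z in m, then the turn, a rotation vector about the world's x, y, z in degrees, then the opening, from -1 (shut) to 1 (fully open), so that 0 is half open. A call has 1 to 12 rows; each row shifts and turns the commanded pose from where the row before left it; what a row does not reach is not made up. A row lasts 1/10 s, in which the tool goes at most 50 mm and 8.59 degrees, less where a joint would pass 70% of its speed; a pose out of reach is approached as far as the arm can. A call is refused whole if a number of a shift passes 0.05 or a number of a turn 8.59, either way. A call with a gripper value outside its range is refused whole. The fingers move at their own pace and stop on an object; the grip force is fixed at half the most. Time passes only in rows, so rows that do not move let the fingers close. It gives the time, the measured TCP pose, the force, the opening and the grip force at its end, in the units of the state.
- ctrl.get_obs(): the state, without advancing time (a new reading comes with each control period).
- imaging.snapshot(name): name is "scene" or "top"; returns (picture, depth): 400x640x3 uint8, blue, green, red; 400x640 float32, m along the optical axis (not along the pixel's ray), 0 where there is no reading.
- imaging.camera_model(name): a dict with "mtx" (3x3 intrinsics, pixels), "R" (3x3) and "t" (3): a world point X has camera coordinates R X + t. Camera axes: x right, y down, z forward; pixel columns grow to the right and rows downward; lengths in m; the calibration is good to about 2 mm. A picture is of the moment at which its call begins. camera_model takes no time and is no camera call.
- close_job(): hands the job in; it is judged then, once.
The state is a dict: "clock": time; "joint_pos": joint angles; "qvel": joint speeds; "tau": joint torques, N m; "tool_pos": TCP position; "orientation": TCP orientation; "force": force on the tool from outside, world axes, zero at the start; "moment": the same for the moment, N m; "opening": finger opening in m; "gripper_force": force on a finger pad.
Only numpy, scipy, OpenCV 4.12 (cv2) and the standard library are available. Lean on these libraries where they do the work, as an engineer would, in place of code of your own. Each camera call takes 0.05 s, during which the arm holds its last target. There are 200 camera calls.

## Working session

There is one attempt and no reset: what is moved stays moved. The work goes in short steps, Python scripts to look and compute and a shell command to move; the robot and the scene stay as the last step left them, time stands still between calls to the robot, and variables do not carry over. Pictures are saved under pics/ and viewed, at most 10 in all, crops included, and the job is handed in when it is done.

```bash
mkdir -p pics; cat > h.py <<'E'
import cv2, numpy as np
from plant import ctrl, imaging, close_job
def cam(n):
    c=imaging.camera_model(n); return [np.array(c[k],float) for k in('mtx','R','t')]
def ray(n,uv,z):
    K,R,t=cam(n); uv=np.atleast_2d(uv).astype(float)
    d=np.c_[uv,np.ones(len(uv))]@np.linalg.inv(K).T@R; o=-R.T@t
    return o+d*((z-o[2])/d[:,2])[:,None]
def px(n,X):
    K,R,t=cam(n); p=(np.atleast_2d(X)@R.T+t)@K.T; return p[:,:2]/p[:,2:]
E
python3 - <<'E'
from h import *
for n in('scene','top'):
    p,d=imaging.snapshot(n); cv2.imwrite(f'pics/{n}0.png',p); np.save(f'{n}0.npy',d)
    K,R,t=cam(n); print(n,-R.T@t,K[0,0],R[2])
print(ctrl.get_obs(),ctrl.tcp_to_grasp)
E
```

```text
scene [ 1.18406053 -0.74612347  1.07264981] 514.9766634408539 [-0.45070679  0.55592107 -0.69843765]
top [0.33622006 0.11185317 1.21796612] 392.09644235752756 [ 0.14213212 -0.01719683 -0.9896983 ]
{'clock': 0.1, 'joint_pos': array([-5.85506659e+01,  2.05883475e+01,  6.39998430e-01, -1.59923702e-02,
       -7.01376591e+01, -1.65063322e+01]), 'qvel': array([ 0.08677188, -0.05177379,  0.12174397, -0.03983369,  0.01093997,
        0.07754494]), 'tau': array([-6.81378115e-04, -5.84161091e+01,  2.93752795e+01,  7.01552287e+00,
        1.01431759e-02, -6.55043277e-05]), 'tool_pos': array([ 0.17389891, -0.65176406,  0.22571782]), 'orientation': array([ 1.79913265e+02, -1.00236352e-02, -1.65062435e+02]), 'force': array([ 0.22263436, -0.01544696,  0.50050005]), 'moment': array([-0.02243504,  0.02856894, -0.02376528]), 'gripper_force': 0.0, 'opening': 0.08731191376052512} 0.0188
```

View pics/scene0.png

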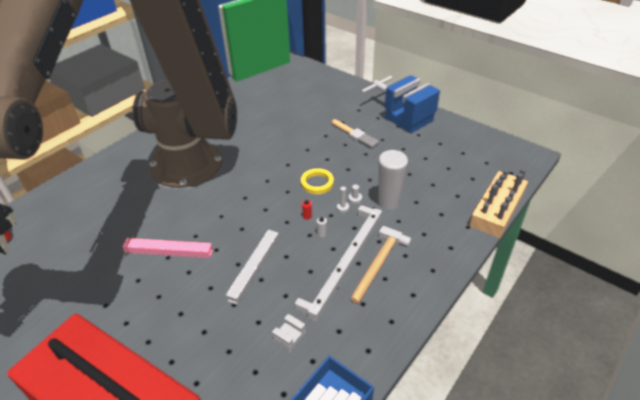

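View pics/top0.png

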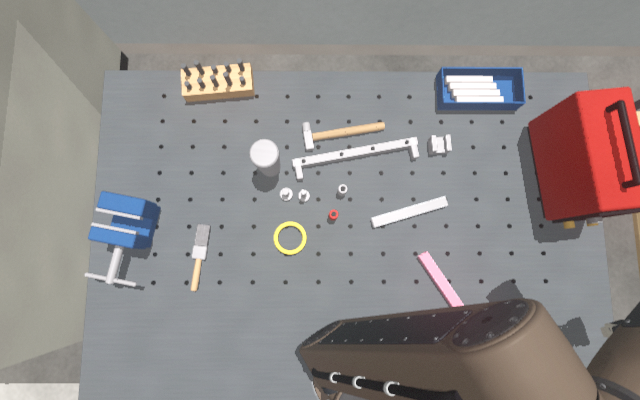

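The top view shows two tube candidates: silver at (410,212) and pink at (440,280). The silver one is meant, because the pink one is the look-alike. There are two post candidates: silver at (342,190) and red at (333,214). The silver one is meant, standing about 100 mm out from the fence. The jig's U runs from (298,165) to (415,148), and two bolts stand at (286,194) and (304,196). Next I'll measure these and confirm them in a crop.

```bash
python3 - <<'E'
from h import *
p=cv2.imread('pics/top0.png'); hsv=cv2.cvtColor(p,cv2.COLOR_BGR2HSV)
m=((hsv[...,2]>125)&(hsv[...,1]<60)).astype(np.uint8)*255
x0,y0,x1,y1=240,125,470,240
mm=np.zeros_like(m); mm[y0:y1,x0:x1]=m[y0:y1,x0:x1]
cs,_=cv2.findContours(mm,cv2.RETR_EXTERNAL,cv2.CHAIN_APPROX_NONE)
v=cv2.resize(p[y0:y1,x0:x1],None,fx=3.4,fy=3.4,interpolation=cv2.INTER_CUBIC)
for c in cs:
    if cv2.contourArea(c)<15: continue
    r=cv2.minAreaRect(c); b=cv2.boxPoints(r)
    print('px',np.round(r[0]),np.round(r[1],1),cv2.contourArea(c))
    z=.025 if 390<r[0][0]<430 and r[0][1]>190 else .03
    w=ray('top',b,z)[:,:2]; print('  corners',np.round(w,3).tolist(),'c',np.round(w.mean(0),3),'L',np.round([np.hypot(*(w[1]-w[0])),np.hypot(*(w[2]-w[1]))],3))
    cv2.drawContours(v,[np.int32((b-[x0,y0])*3.4)],0,(0,255,0),1)
cv2.imwrite('pics/crop1.png',v)
E
```

```text
px [290. 233.] [12. 23.] 218.5
  corners [[0.434, 0.22], [0.433, 0.15], [0.397, 0.15], [0.397, 0.219]] c [0.415 0.185] L [0.07  0.036]
px [354. 182.] [114. 229.] 24866.5
  corners [[0.755, 0.342], [0.756, -0.382], [0.395, -0.361], [0.398, 0.334]] c [ 0.576 -0.017] L [0.724 0.361]
```

View pics/crop1.png

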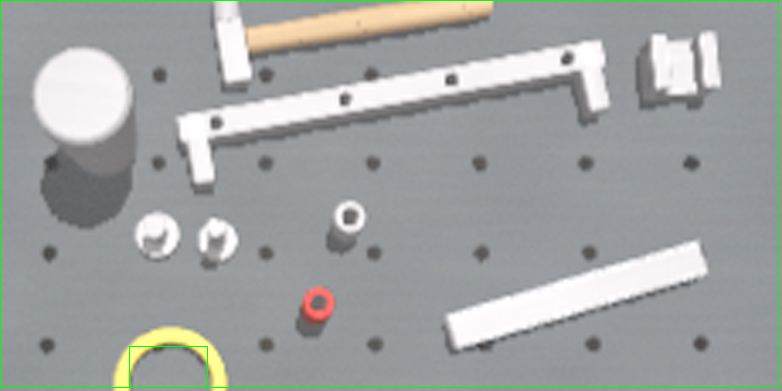

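The crop confirms the silver tube (left end at crop 455,332, right end at 700,258), the silver post at (348,217) and the jig. The mask threshold was too low, so I'll raise it.

```bash
cat >> h.py <<'E'
def tube(p,th=205,roi=(280,100,480,260),n='top'):
    hsv=cv2.cvtColor(p,cv2.COLOR_BGR2HSV); m=((hsv[...,2]>th)&(hsv[...,1]<50)).astype(np.uint8)
    mm=np.zeros_like(m); x0,y0,x1,y1=roi; mm[y0:y1,x0:x1]=m[y0:y1,x0:x1]
    return cv2.findContours(mm,cv2.RETR_EXTERNAL,cv2.CHAIN_APPROX_NONE)[0]
E
python3 - <<'E'
from h import *
p=cv2.imread('pics/top0.png')
for c in tube(p,roi=(240,125,470,240)):
    if cv2.contourArea(c)<15: continue
    r=cv2.minAreaRect(c); big=cv2.contourArea(c)>400
    z=.025 if r[0][1]>200 else .03 if r[1][0]>60 or r[1][1]>60 else .061
    b=cv2.boxPoints(r); w=ray('top',b,z)[:,:2]
    print('px',np.round(r[0]),np.round(r[1],1),cv2.contourArea(c),z,np.round(w,3).tolist(),'c',np.round(w.mean(0),3),'L',np.round([np.hypot(*(w[1]-w[0])),np.hypot(*(w[2]-w[1]))],3))
# jig by hand-picked crop pixels: end-stop inner corners & fence inner edge (top, z=.03)
f=lambda a:np.array(a)/3.4+[240,125]
print('fence inner edge L,R',ray('top',f([[212,141],[583,82]]),.03).round(3).tolist())
print('stop tips',ray('top',f([[215,181],[590,110]]),.03).round(3).tolist())
print('post top',ray('top',f([[349,217]]),.061).round(3),'bolts',ray('top',f([[153,234],[217,230]]),.06).round(3).tolist())
print('red',ray('top',f([[318,303]]),.05).round(3),'vblock',ray('top',f([[655,85]]),.03).round(3))
E
```

```text
px [409. 211.] [10.6 77. ] 722.5 0.025 [[0.464, -0.063], [0.532, -0.294], [0.501, -0.302], [0.433, -0.072]] c [ 0.482 -0.183] L [0.241 0.033]
px [304. 194.] [10.8  9.8] 47.5 0.061 [[0.519, 0.161], [0.547, 0.152], [0.537, 0.121], [0.509, 0.13]] c [0.528 0.141] L [0.03  0.032]
px [286. 194.] [11. 12.] 69.5 0.061 [[0.548, 0.212], [0.548, 0.176], [0.514, 0.176], [0.515, 0.212]] c [0.531 0.194] L [0.036 0.033]
px [342. 188.] [8. 7.] 47.5 0.061 [[0.56, 0.035], [0.56, 0.014], [0.535, 0.015], [0.535, 0.036]] c [0.548 0.025] L [0.021 0.024]
px [264. 152.] [26. 27.] 557.0 0.061 [[0.699, 0.305], [0.7, 0.223], [0.618, 0.222], [0.618, 0.303]] c [0.659 0.263] L [0.082 0.081]
px [356. 157.] [ 20.4 126.5] 994.5 0.03 [[0.646, 0.179], [0.721, -0.212], [0.657, -0.221], [0.583, 0.168]] c [ 0.652 -0.021] L [0.398 0.066]
px [438. 143.] [17.9 11.4] 155.0 0.061 [[0.712, -0.249], [0.717, -0.284], [0.66, -0.288], [0.656, -0.253]] c [ 0.686 -0.269] L [0.035 0.056]
px [448. 142.] [15.9  4.4] 52.5 0.061 [[0.715, -0.294], [0.717, -0.307], [0.666, -0.31], [0.665, -0.296]] c [ 0.691 -0.302] L [0.014 0.05 ]
px [308. 136.] [23.7  7.6] 143.5 0.061 [[0.743, 0.146], [0.747, 0.123], [0.673, 0.112], [0.669, 0.134]] c [0.708 0.129] L [0.023 0.075]
fence inner edge L,R [[0.621, 0.146, 0.03], [0.677, -0.195, 0.03]]
stop tips [[0.584, 0.144, 0.03], [0.65, -0.201, 0.03]]
post top [[0.545 0.025 0.061]] bolts [[0.53, 0.197, 0.06], [0.534, 0.141, 0.06]]
red [[0.47  0.052 0.05 ]] vblock [[ 0.674 -0.262  0.03 ]]
```

Measured in the world frame:
- **Jig:** origin about (0.653, -0.006), yaw about 10.5°.
- **Post:** (0.546, 0.025). That puts it at jig (-100, +50), which fits the description.
- **Tube:** centre (0.482, -0.183), yaw 16.4°, 241×33 mm. In the jig frame it is at y -143 with a relative turn of 0.1 rad, so both fit.

Plan, pushing only:
1. Turn the tube with the two open fingers.
2. Push it lengthwise from the right end.
3. Push the right end in.

```bash
python3 -m crank '[[[0.022,0.040,-0.0105],[0,0,0],1],[[0.022,0.040,-0.0105],[0,0,0],1],[[0.022,0.040,-0.0105],[0,0,0],1],[[0.022,0.040,-0.0105],[0,0,0],1],[[0.022,0.040,-0.0105],[0,0,0],1],[[0.022,0.040,-0.0105],[0,0,0],1],[[0.022,0.040,-0.0105],[0,0,0],1],[[0.022,0.040,-0.0105],[0,0,0],1],[[0.022,0.040,-0.0105],[0,0,0],1],[[0.022,0.040,-0.0105],[0,0,0],1],[[0.022,0.040,-0.0105],[0,0,0],1],[[0.022,0.040,-0.0105],[0,0,0],1]]'
python3 -m crank '[[[0,0,-0.03],[0,0,1.4],1],[[0,0,-0.03],[0,0,0],1],[[0,0,-0.02],[0,0,0],1],[[0,0,-0.01],[0,0,0],1],[[0,0,0],[0,0,0],1]]'
```

```text
clock: 1.3
tool_pos: [0.4385, -0.1703, 0.1003]
orientation: [-180.0, 0.0, -165.0]
force: [0.5, -0.5, -0.1]
opening: 0.0876
gripper_force: 0.0
clock: 1.8
tool_pos: [0.4371, -0.1722, 0.0095]
orientation: [180.0, -0.2, -163.7]
force: [0.0, 0.1, -0.5]
opening: 0.0875
gripper_force: 0.0
```

```bash
python3 -m crank '[[[0.005,0.0014,0],[0,0,0],1],[[0.005,0.0014,0],[0,0,0],1],[[0.0045,0.0014,0],[0,0,0],1],[[0.0046,0.0028,0],[0,0,-4],1],[[0.0047,0.0028,0],[0,0,-4],1],[[0.005,0.0021,0],[0,0,-4],1],[[0.0051,0.0021,0],[0,0,-4],1],[[0.0052,0.0014,0],[0,0,-4],1],[[0.0053,0.0014,0],[0,0,-4],1],[[0.0054,0.0006,0],[0,0,-4],1],[[0.0054,0.0007,0],[0,0,-4],1],[[0,0,0],[0,0,0],1]]'
python3 - <<'E'
from h import *
p,d=imaging.snapshot('top'); cv2.imwrite('pics/top1.png',p)
cv2.imwrite('pics/crop2.png',cv2.resize(p[110:270,270:490],None,fx=3.4,fy=3.4,interpolation=cv2.INTER_CUBIC))
E
```

```text
clock: 3.0
tool_pos: [0.4941, -0.1539, 0.0111]
orientation: [180.0, 0.1, 164.3]
force: [0.4, 0.3, -0.4]
opening: 0.0876
gripper_force: 0.0
```

View pics/crop2.png

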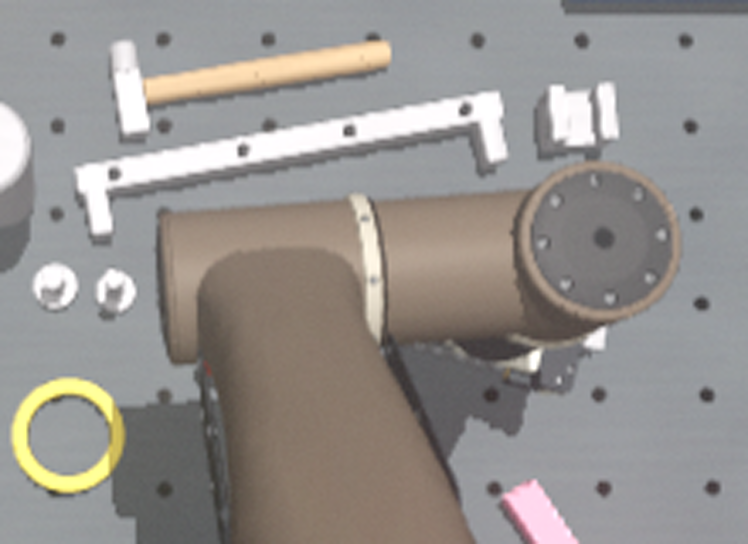

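The arm hides the tube in the top view, so I'll use the scene camera.

```bash
python3 - <<'E'
from h import *
p,d=imaging.snapshot('scene'); x0,y0,x1,y1=200,170,420,340
cv2.imwrite('pics/s1.png',p)
cv2.imwrite('pics/crop3.png',cv2.resize(p[y0:y1,x0:x1],None,fx=3.5,fy=3.5,interpolation=cv2.INTER_CUBIC))
E
```

```text
(no output)
```

View pics/crop3.png

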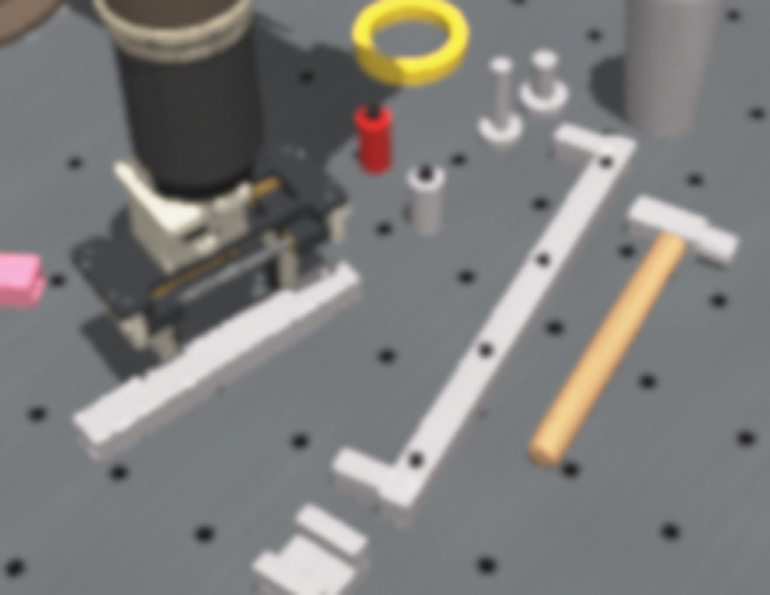

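The scene crop shows the tube turned. Its right end is at crop (75,420)/(98,440) and its left end at (345,265)/(358,282), and the fingers are on its near face. Now I'll convert these to world points.

```bash
python3 - <<'E'
from h import *
f=lambda a:np.array(a,float)/3.5+[200,170]
def fit(rn,rf,ln,lf,z=.025):
    w=ray('scene',f([rn,rf,ln,lf]),z)[:,:2]; r=w[:2].mean(0); l=w[2:].mean(0)
    print(w.round(3).tolist()); print('right',r.round(3),'left',l.round(3),'c',((r+l)/2).round(3),'len',np.hypot(*(l-r)).round(3),'yaw',np.degrees(np.arctan2(-(l-r)[0],(l-r)[1])).round(1))
fit((75,420),(98,440),(345,265),(358,282))
print('post top',ray('scene',f([426,178]),.061).round(3),'fence outer back L/R corners',ray('scene',f([[635,142],[403,502]]),.03).round(3).tolist(),'inner L/R',ray('scene',f([[598,158],[392,478]]),.03).round(3).tolist(),'stop tips outer',ray('scene',f([[565,125],[345,450]]),.03).round(3).tolist())
E
```

```text
[[0.486, -0.297], [0.512, -0.3], [0.544, -0.065], [0.564, -0.073]]
right [ 0.499 -0.299] left [ 0.554 -0.069] c [ 0.526 -0.184] len 0.236 yaw -13.4
post top [[0.558 0.02  0.061]] fence outer back L/R corners [[0.65, 0.18, 0.03], [0.719, -0.21, 0.03]] inner L/R [[0.636, 0.146, 0.03], [0.7, -0.199, 0.03]] stop tips outer [[0.592, 0.162, 0.03], [0.659, -0.201, 0.03]]
```

```bash
python3 -m crank '[[[0.005,-0.0013,0],[0,0,-1],1],[[0.005,-0.0013,0],[0,0,-1],1],[[0.005,-0.0013,0],[0,0,-1],1],[[0.004,-0.0012,0],[0,0,0],1],[[0,0,0],[0,0,0],1],[[-0.015,0.004,0],[0,0,0],1],[[-0.02,0.006,0],[0,0,0],1],[[0,-0.0,0.04],[0,0,0],1],[[0,0,0.045],[0,0,0],0],[[-0.025,-0.04,0],[0,0,0],-1],[[-0.025,-0.04,0],[0,0,0],-1],[[0,0,0],[0,0,0],-1]]'
python3 - <<'E'
from h import *
print(ctrl.get_obs()['joint_pos'].round(1))
p,d=imaging.snapshot('scene'); x0,y0,x1,y1=200,170,420,340
cv2.imwrite('pics/s2.png',p)
hs=cv2.cvtColor(p,cv2.COLOR_BGR2HSV)
cv2.imwrite('pics/crop4.png',cv2.resize(p[y0:y1,x0:x1],None,fx=3.5,fy=3.5,interpolation=cv2.INTER_CUBIC))
E
```

```text
clock: 4.3
tool_pos: [0.4256, -0.2321, 0.0961]
orientation: [180.0, 0.1, 161.1]
force: [-0.2, -0.4, -0.8]
opening: 0.0613
gripper_force: 0.0
[  -5.3   10.2  -33.     0.   -46.8 -103.6]
```

View pics/crop4.png

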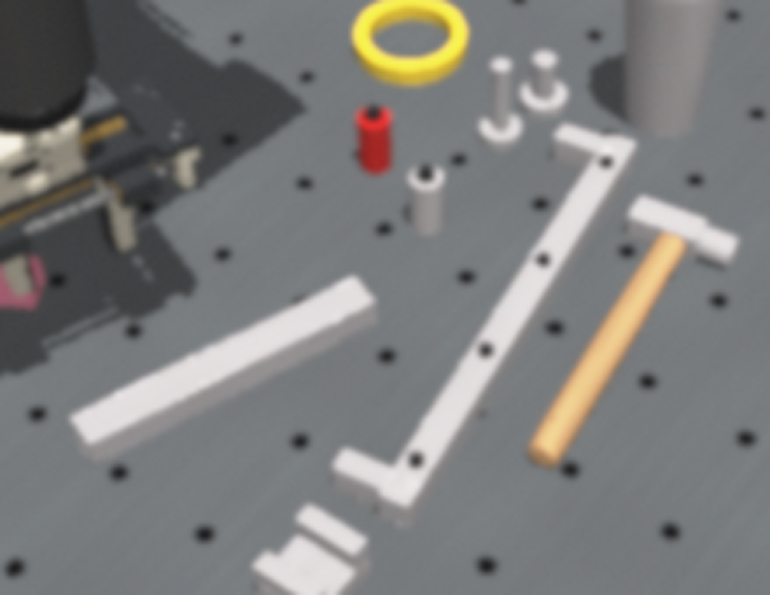

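The tube is clear of the gripper now, with top corners at crop (72,422), (92,446), (357,275) and (375,299). The post is at (426,178).

```bash
cat >> h.py <<'E'
JO=np.array([.6567,-.005]); JY=np.radians(10.3)
def jig(w): c,s=np.cos(JY),np.sin(JY); return (np.atleast_2d(w)[:,:2]-JO)@np.array([[c,-s],[s,c]])
def meas(p,n='scene',roi=(210,200,420,310),th=200,amin=200):
    for c in tube(p,th,roi,n):
        if cv2.contourArea(c)<amin: continue
        b=cv2.boxPoints(cv2.minAreaRect(ray(n,c[:,0],.025)[:,:2].astype(np.float32)))
        r=cv2.minAreaRect(ray(n,c[:,0],.025)[:,:2].astype(np.float32))
        i=np.argsort(b[:,1]); R,L=b[i[:2]].mean(0),b[i[2:]].mean(0)
        print(n,'size',np.round(r[1],3),'R',R.round(3),'L',L.round(3),'c',np.round(r[0],3),'yaw',np.degrees(np.arctan2(-(L-R)[0],(L-R)[1])).round(1),'jigR',jig(R).round(3),'jigL',jig(L).round(3))
E
python3 - <<'E'
from h import *
p=cv2.imread('pics/s2.png')
for th in (190,205,215): print(th); meas(p,th=th)
q,_=imaging.snapshot('top'); meas(q,'top',(280,170,480,240),205)
f=lambda a:np.array(a,float)/3.5+[200,170]
print(ray('scene',f([[72,422],[92,446],[357,275],[375,299]]),.025).round(3).tolist())
E
```

```text
190
scene size [0.239 0.032] R [ 0.493 -0.301] L [ 0.571 -0.075] c [ 0.532 -0.188] yaw -18.9 jigR [[-0.214 -0.262]] jigL [[-0.097 -0.054]]
scene size [0.063 0.395] R [ 0.689 -0.21 ] L [0.616 0.179] c [ 0.652 -0.015] yaw 10.6 jigR [[-0.005 -0.207]] jigL [[-0.007  0.188]]
205
scene size [0.236 0.03 ] R [ 0.494 -0.3  ] L [ 0.57  -0.076] c [ 0.532 -0.188] yaw -18.7 jigR [[-0.213 -0.261]] jigL [[-0.098 -0.055]]
scene size [0.061 0.394] R [ 0.688 -0.21 ] L [0.617 0.178] c [ 0.653 -0.016] yaw 10.5 jigR [[-0.005 -0.207]] jigL [[-0.007  0.187]]
215
scene size [0.234 0.027] R [ 0.494 -0.299] L [ 0.569 -0.077] c [ 0.531 -0.188] yaw -18.6 jigR [[-0.213 -0.261]] jigL [[-0.099 -0.055]]
[[0.486, -0.3, 0.025], [0.512, -0.306, 0.025], [0.558, -0.068, 0.025], [0.585, -0.078, 0.025]]
```

The tube is at yaw -18.9° (-29° to the jig), and its axis passes the post with about 23 mm to spare. Next I'll turn the closed gripper 90°, set it behind the right end and push lengthwise along (0.324, 0.946).

```bash
python3 -m crank '[[[0.0052,-0.009,0],[0,0,8.2],-1],[[0.0052,-0.009,0],[0,0,8.2],-1],[[0.0052,-0.009,0],[0,0,8.2],-1],[[0.0052,-0.009,0],[0,0,8.2],-1],[[0.0052,-0.009,0],[0,0,8.2],-1],[[0.0052,-0.009,0],[0,0,8.2],-1],[[0.0052,-0.009,0],[0,0,8.2],-1],[[0.0052,-0.009,0],[0,0,8.2],-1],[[0.0052,-0.009,0],[0,0,8.2],-1],[[0.0052,-0.009,0],[0,0,8.2],-1],[[0.0052,-0.009,0],[0,0,8],-1],[[0,0,0],[0,0,0],-1]]'
python3 -m crank '[[[0,0,-0.035],[0,0,0],-1],[[0,0,-0.035],[0,0,0],-1],[[0,0,-0.015],[0,0,0],-1],[[0,0,0],[0,0,0],-1]]'
```

```text
clock: 5.6
tool_pos: [0.4863, -0.3283, 0.0952]
orientation: [-179.9, -0.0, -108.5]
force: [-0.0, -0.1, -0.4]
opening: 0.0006
gripper_force: 0.0
clock: 6.0
tool_pos: [0.4831, -0.3268, 0.008]
orientation: [179.7, -0.0, -108.9]
force: [0.1, 1.0, 0.5]
opening: 0.0005
gripper_force: 0.0
```

```bash
python3 -m crank '[[[0.0028,0.0083,0],[0,0,0],-1],[[0.0028,0.0083,0],[0,0,0],-1],[[0.0028,0.0083,0],[0,0,0],-1],[[0.0028,0.0083,0],[0,0,0],-1],[[0.0028,0.0083,0],[0,0,0],-1],[[0.0028,0.0083,0],[0,0,0],-1],[[0.0028,0.0083,0],[0,0,0],-1],[[0.0028,0.0083,0],[0,0,0],-1],[[0.0028,0.0083,0],[0,0,0],-1],[[0.0028,0.0083,0],[0,0,0],-1],[[0.0028,0.0083,0],[0,0,0],-1],[[0,0,0],[0,0,0],-1]]'
python3 - <<'E'
from h import *
p,d=imaging.snapshot('scene'); cv2.imwrite('pics/s3.png',p)
meas(p,amin=60)
E
```

```text
clock: 7.2
tool_pos: [0.5161, -0.2358, 0.0114]
orientation: [-179.9, 0.0, -108.6]
force: [0.7, -0.2, 0.0]
opening: 0.0006
gripper_force: 0.0
scene size [0.092 0.04 ] R [ 0.428 -0.206] L [ 0.466 -0.122] c [ 0.447 -0.164] yaw -24.3 jigR [[-0.261 -0.157]] jigL [[-0.209 -0.081]]
scene size [0.191 0.031] R [ 0.534 -0.179] L [0.596 0.002] c [ 0.565 -0.089] yaw -18.7 jigR [[-0.152 -0.149]] jigL [[-0.059  0.018]]
scene size [0.085 0.025] R [0.73  0.118] L [0.726 0.142] c [0.728 0.13 ] yaw 7.4 jigR [[0.094 0.108]] jigL [[0.095 0.133]]
scene size [0.062 0.394] R [ 0.689 -0.209] L [0.616 0.178] c [ 0.653 -0.016] yaw 10.6 jigR [[-0.005 -0.207]] jigL [[-0.007  0.187]]
```

The yaw held, and the left end is at jig (-59, +18) mm. Another 60 mm to go.

```bash
python3 -m crank '[[[0.0025,0.0072,0],[0,0,0],-1],[[0.0025,0.0072,0],[0,0,0],-1],[[0.0025,0.0072,0],[0,0,0],-1],[[0.0025,0.0072,0],[0,0,0],-1],[[0.0025,0.0072,0],[0,0,0],-1],[[0.0025,0.0072,0],[0,0,0],-1],[[0.0025,0.0072,0],[0,0,0],-1],[[0.0025,0.0072,0],[0,0,0],-1],[[0,0,0],[0,0,0],-1],[[0,0,0],[0,0,0],-1]]'
python3 - <<'E'
from h import *
p,d=imaging.snapshot('scene'); x0,y0,x1,y1=200,170,420,340
cv2.imwrite('pics/s4.png',p); meas(p,amin=60)
cv2.imwrite('pics/crop5.png',cv2.resize(p[y0:y1,x0:x1],None,fx=3.5,fy=3.5,interpolation=cv2.INTER_CUBIC))
E
```

```text
clock: 8.25
tool_pos: [0.5352, -0.179, 0.0105]
orientation: [-180.0, 0.0, -108.7]
force: [-0.7, -0.7, 0.2]
opening: 0.0003
gripper_force: 0.0
scene size [0.092 0.037] R [ 0.452 -0.141] L [ 0.489 -0.056] c [ 0.471 -0.099] yaw -23.3 jigR [[-0.225 -0.097]] jigL [[-0.174 -0.021]]
scene size [0.185 0.031] R [ 0.555 -0.118] L [0.614 0.057] c [ 0.585 -0.03 ] yaw -18.7 jigR [[-0.12  -0.093]] jigL [[-0.031  0.069]]
scene size [0.085 0.025] R [0.73  0.118] L [0.726 0.142] c [0.728 0.13 ] yaw 7.4 jigR [[0.094 0.108]] jigL [[0.095 0.133]]
scene size [0.062 0.394] R [ 0.689 -0.209] L [0.616 0.178] c [ 0.653 -0.016] yaw 10.6 jigR [[-0.005 -0.207]] jigL [[-0.007  0.187]]
```

View pics/crop5.png

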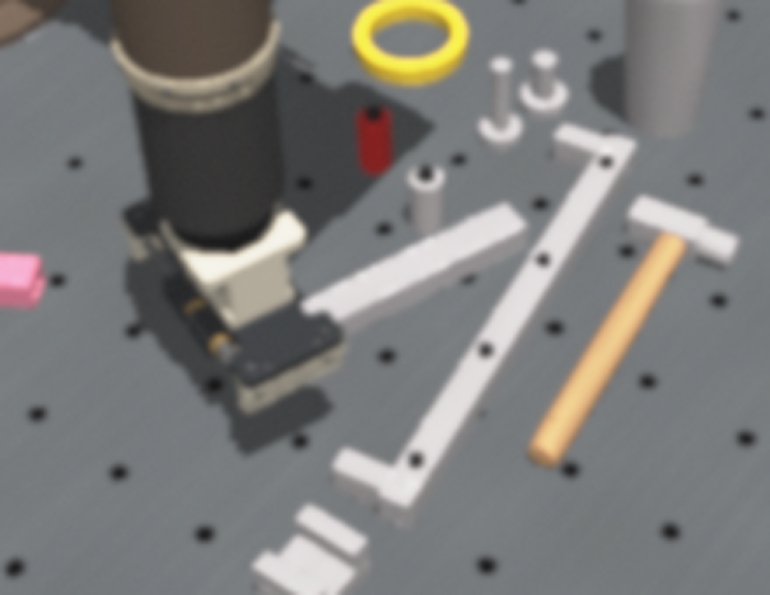

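The left end is in behind the post at jig (-31, +69) mm, with the right end outside at about (-148, -141) mm. The post (crop 426,178) stands clear of the near face. I'll back off, lift, turn the gripper parallel to the fence with fingers open, and come down on the near side at the right end.

```bash
python3 -m crank '[[[-0.008,-0.024,0],[0,0,0],-1],[[0,0,0.045],[0,0,0],-1],[[0,0,0.045],[0,0,0],-1],[[-0.0064,0.0124,0],[0,0,-7.6],1],[[-0.0064,0.0124,0],[0,0,-7.6],1],[[-0.0064,0.0124,0],[0,0,-7.6],1],[[-0.0064,0.0124,0],[0,0,-7.6],1],[[-0.0064,0.0124,0],[0,0,-7.6],1],[[-0.0064,0.0124,0],[0,0,-7.6],1],[[-0.0064,0.0124,0],[0,0,-7.6],1],[[-0.0064,0.0124,0],[0,0,-7.8],1],[[0,0,0],[0,0,0],1]]'
python3 - <<'E'
from h import *
o=ctrl.get_obs(); print(jig(o['tool_pos'][None]))
p,d=imaging.snapshot('scene'); meas(p,amin=60)
E
```

```text
clock: 9.5
tool_pos: [0.4753, -0.1033, 0.1006]
orientation: [180.0, 0.0, -169.8]
force: [-0.3, -0.2, 0.5]
opening: 0.067
gripper_force: 0.0
[[-0.19606914 -0.06424976]]
scene size [0.236 0.031] R [ 0.539 -0.166] L [0.614 0.057] c [ 0.577 -0.055] yaw -18.7 jigR [[-0.145 -0.138]] jigL [[-0.031  0.069]]
scene size [0.085 0.025] R [0.73  0.118] L [0.726 0.142] c [0.728 0.13 ] yaw 7.4 jigR [[0.094 0.108]] jigL [[0.095 0.133]]
scene size [0.062 0.394] R [ 0.689 -0.209] L [0.616 0.178] c [ 0.653 -0.016] yaw 10.6 jigR [[-0.005 -0.207]] jigL [[-0.007  0.187]]
```

```bash
python3 -m crank '[[[0,0,-0.04],[0,0,0],1],[[0,0,-0.04],[0,0,0],1],[[0,0,-0.01],[0,0,0],1],[[0.0118,0.0021,0],[0,0,0],1],[[0.0118,0.0021,0],[0,0,0],1],[[0.0069,0.0013,0],[0,0,0],1],[[0.0079,0.0014,0],[0,0,0],1],[[0.0079,0.0014,0],[0,0,0],1],[[0.0079,0.0014,0],[0,0,0],1],[[0.0079,0.0014,0],[0,0,0],1],[[0.0079,0.0014,0],[0,0,0],1],[[0,0,0],[0,0,0],1]]'
python3 - <<'E'
from h import *
o=ctrl.get_obs(); print(jig(o['tool_pos'][None]),o['force'])
p,d=imaging.snapshot('scene'); meas(p,amin=60)
cv2.imwrite('pics/s5.png',p)
E
```

```text
clock: 10.75
tool_pos: [0.5477, -0.0912, 0.0107]
orientation: [-180.0, 0.1, -169.6]
force: [-0.4, -0.5, -0.2]
opening: 0.0878
gripper_force: 0.0
[[-0.1226164  -0.06535497]] [-0.42284142 -0.45493005 -0.20791587]
scene size [0.085 0.025] R [0.73  0.118] L [0.726 0.142] c [0.728 0.13 ] yaw 7.4 jigR [[0.094 0.108]] jigL [[0.095 0.133]]
scene size [0.236 0.031] R [ 0.587 -0.164] L [0.602 0.071] c [ 0.595 -0.046] yaw -3.8 jigR [[-0.097 -0.144]] jigL [[-0.04   0.085]]
scene size [0.093 0.035] R [ 0.457 -0.044] L [ 0.447 -0.011] c [ 0.452 -0.027] yaw 17.2 jigR [[-0.203 -0.002]] jigL [[-0.208  0.032]]
scene size [0.062 0.394] R [ 0.689 -0.209] L [0.616 0.178] c [ 0.653 -0.016] yaw 10.6 jigR [[-0.005 -0.207]] jigL [[-0.007  0.187]]
```

```bash
python3 -m crank '[[[0.0079,0.0014,0],[0,0,0],1],[[0.0079,0.0014,0],[0,0,0],1],[[0.0079,0.0014,0],[0,0,0],1],[[0.0079,0.0014,0],[0,0,0],1],[[0.0079,0.0014,0],[0,0,0],1],[[0.0079,0.0014,0],[0,0,0],1],[[0.0079,0.0014,0],[0,0,0],1],[[0.0079,0.0014,0],[0,0,0],1],[[0.0059,0.0011,0],[0,0,0],1],[[0,0,0],[0,0,0],1]]'
python3 - <<'E'
from h import *
o=ctrl.get_obs(); print(jig(o['tool_pos'][None]),o['force'])
p,d=imaging.snapshot('scene'); meas(p,amin=60)
x0,y0,x1,y1=200,170,420,340
cv2.imwrite('pics/crop6.png',cv2.resize(p[y0:y1,x0:x1],None,fx=3.5,fy=3.5,interpolation=cv2.INTER_CUBIC))
E
```

```text
clock: 11.8
tool_pos: [0.6157, -0.0791, 0.0104]
orientation: [-180.0, -0.0, -169.6]
force: [-1.8, -0.4, 1.1]
opening: 0.0876
gripper_force: 1.0
[[-0.05359867 -0.0656197 ]] [-1.83874129 -0.37199754  1.11133151]
scene size [0.085 0.026] R [0.73  0.117] L [0.726 0.142] c [0.728 0.13 ] yaw 7.4 jigR [[0.094 0.107]] jigL [[0.095 0.133]]
scene size [0.03  0.236] R [ 0.667 -0.147] L [0.613 0.082] c [ 0.64  -0.033] yaw 13.2 jigR [[-0.015 -0.142]] jigL [[-0.027  0.094]]
scene size [0.094 0.034] R [ 0.537 -0.03 ] L [0.527 0.002] c [ 0.532 -0.014] yaw 18.0 jigR [[-0.122 -0.003]] jigL [[-0.126  0.03 ]]
scene size [0.062 0.394] R [ 0.688 -0.21 ] L [0.617 0.178] c [ 0.653 -0.016] yaw 10.5 jigR [[-0.005 -0.207]] jigL [[-0.007  0.187]]
```

View pics/crop6.png

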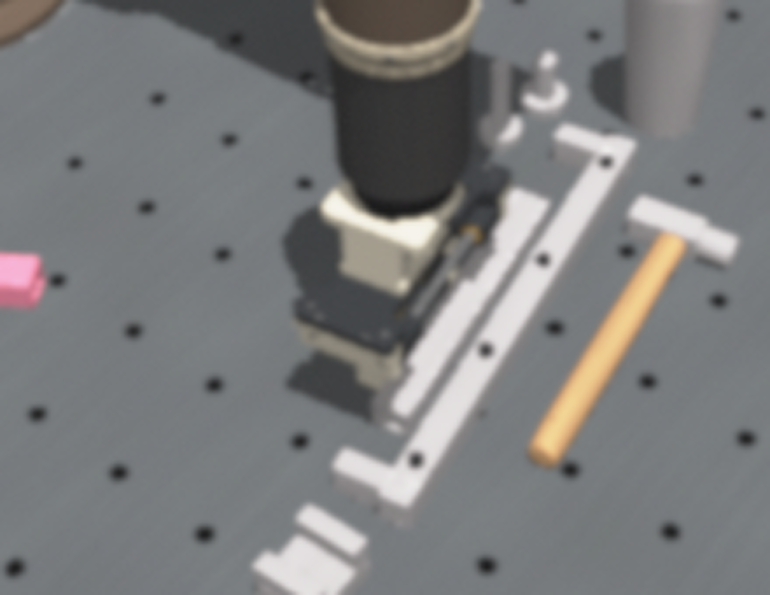

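The tube is almost in. The right end is near the fence and the left end lags about 12 mm, with a dark gap still visible along the fence. I'll press on gently and watch the force.

```bash
python3 -m crank '[[[0.003,0.0005,0],[0,0,0],1],[[0.003,0.0005,0],[0,0,0],1],[[0.002,0.0004,0],[0,0,0],1],[[0,0,0],[0,0,0],1]]'
python3 -m crank '[[[0.002,0.0003,0],[0,0,0],1],[[0,0,0],[0,0,0],1]]'
python3 - <<'E'
from h import *
o=ctrl.get_obs(); print(jig(o['tool_pos'][None]),o['force'])
p,d=imaging.snapshot('scene'); meas(p,amin=60)
E
```

```text
clock: 12.25
tool_pos: [0.6226, -0.0779, 0.0105]
orientation: [180.0, -0.1, -169.7]
force: [-4.2, -1.1, 2.4]
opening: 0.0877
gripper_force: 2.3
clock: 12.45
tool_pos: [0.6247, -0.0776, 0.0105]
orientation: [180.0, -0.0, -169.7]
force: [-5.7, -0.8, 1.7]
opening: 0.0878
gripper_force: 2.4
[[-0.04443038 -0.06569409]] [-5.7000774  -0.8457436   1.65395628]
scene size [0.085 0.026] R [0.73  0.117] L [0.726 0.142] c [0.728 0.13 ] yaw 7.4 jigR [[0.094 0.107]] jigL [[0.095 0.133]]
scene size [0.092 0.031] R [ 0.547 -0.027] L [0.538 0.003] c [ 0.542 -0.012] yaw 15.6 jigR [[-0.112 -0.002]] jigL [[-0.115  0.029]]
scene size [0.062 0.394] R [ 0.689 -0.209] L [0.616 0.178] c [ 0.653 -0.016] yaw 10.6 jigR [[-0.005 -0.207]] jigL [[-0.007  0.187]]
```

```bash
python3 -m crank '[[[0.002,0.0003,0],[0,0,0],1],[[0,0,0],[0,0,0],1]]'
python3 -m crank '[[[0.001,0.0002,0],[0,0,0],1],[[0,0,0],[0,0,0],1]]'
python3 -m crank '[[[0.001,0.0002,0],[0,0,0],1],[[0,0,0],[0,0,0],1]]'
```

```text
clock: 12.7
tool_pos: [0.6271, -0.0772, 0.0105]
orientation: [180.0, 0.0, -169.7]
force: [-3.9, -0.0, 1.3]
opening: 0.0874
gripper_force: 1.9
clock: 12.9
tool_pos: [0.6279, -0.0771, 0.0105]
orientation: [180.0, -0.0, -169.7]
force: [-5.1, -1.2, 2.7]
opening: 0.0877
gripper_force: 2.4
clock: 13.1
tool_pos: [0.628, -0.0771, 0.0104]
orientation: [180.0, -0.1, -169.6]
force: [-7.9, -0.7, 3.7]
opening: 0.0878
gripper_force: 3.8
```

The tool stalled at jig x -0.041, exactly where a seated tube should stop it. One more light press, then I'll back off and check.

```bash
python3 -m crank '[[[0.002,0.0003,0],[0,0,0],1],[[0.001,0.0002,0],[0,0,0],1],[[0,0,0],[0,0,0],1]]'
python3 -m crank '[[[-0.01,-0.002,0],[0,0,0],1],[[-0.03,-0.006,0],[0,0,0],1],[[-0.045,-0.008,0],[0,0,0],1],[[0,0,0.045],[0,0,0],1],[[0,0,0.045],[0,0,0],1],[[-0.03,-0.02,0],[0,0,0],1],[[0,0,0],[0,0,0],1],[[0,0,0],[0,0,0],1]]'
python3 - <<'E'
from h import *
p,d=imaging.snapshot('scene'); q,_=imaging.snapshot('top')
cv2.imwrite('pics/s7.png',p);cv2.imwrite('pics/t7.png',q)
x0,y0,x1,y1=270,190,400,290
cv2.imwrite('pics/crop7.png',cv2.resize(p[y0:y1,x0:x1],None,fx=6,fy=6,interpolation=cv2.INTER_CUBIC))
E
```

```text
clock: 13.4
tool_pos: [0.6284, -0.0771, 0.0104]
orientation: [180.0, -0.4, -169.6]
force: [-15.4, -1.6, 12.1]
opening: 0.0876
gripper_force: 7.6
clock: 14.2
tool_pos: [0.518, -0.1124, 0.1014]
orientation: [-180.0, 0.2, -169.7]
force: [0.4, 0.4, 0.7]
opening: 0.0878
gripper_force: 0.0
```

View pics/crop7.png

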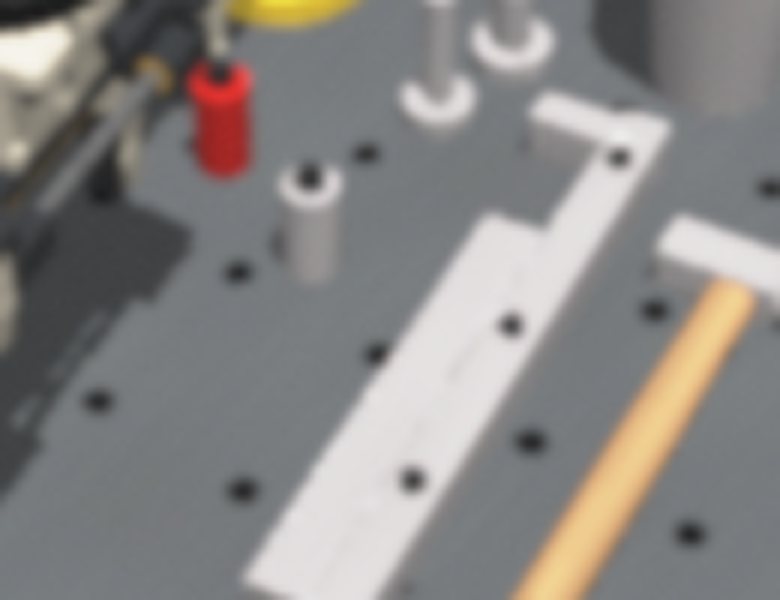

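The tube lies flush with the fence and no gap shows. The near edge runs from crop (488,215) to (245,578). One numeric check of both ends, then I hand in.

```bash
python3 - <<'E'
from h import *
f=lambda a:np.array(a,float)/6+[270,190]
w=ray('scene',f([[488,215],[245,578]]),.025); print('near edge L,R jig',jig(w).round(4).tolist(),'back edge',jig(ray('scene',f([[668,130],[375,600]]),.03)).round(4).tolist())
E
```

```text
near edge L,R jig [[-0.0264, 0.0933], [-0.0256, -0.1439]] back edge [[0.0278, 0.1791], [0.0299, -0.1323]]
```

Both ends of the near edge sit within 1 mm of parallel to the fence. The combined width is about 55 mm (30 + 25), so the tube is seated, and its centre is at jig y of about -25 mm.

```bash
python3 -c "
from plant import close_job
print(close_job())"
```

```text
the job is handed in; nothing more can be done
None
```

The job is handed in, with no verdict returned: by my last camera check the tube lies flat and parallel against the fence between the stops, centred at about jig y -25 mm, after the left end went in behind the post first; it was only pushed, never gripped or lifted, and took about 14 s of the 67 s.

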